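Load two filters and dock the order tray

ROBOT

A 6-joint arm with a two-finger parallel gripper is mounted at the origin on the work surface. World frame = base frame: x ahead of the robot, y to its left, z up, the work surface at z = 0. Lengths are in m, angles in rad, forces in N, time in s.
With the tool pointing down it reaches from about 0.25 to 0.775 m from the base axis. Payload 8.9 kg.
Tool frame: the origin (TCP) lies midway between the tips of the shut fingers; the grasp point (between the pads) lies 19 mm behind it; z points along the fingers, y is the line along which they close (so a half turn about z gives the same grasp; the last joint's range is limited). The gripper opens to 85 mm and grips with 20 to 120 N. Pads are 22 mm wide; open, the fingers measure 114 mm over their backs; the gripper's body (76 mm by 85 mm) begins 54 mm behind the grasp point. The pads swing forward as they close: fully open they stand 13 mm farther back than shut.
Start: joints at [1.203, 0.291, -0.153, 1.127, 0, 1.431], TCP at [0.119, 0.511, 0.231] pointing down, gripper open.
Joint ranges: [-2.52, 2.52], [-0.91, 1.74], [-1.3, 1.37], [-1.96, 2.02], [-1.52, 1.47], [-3.14, 3.14]. Speed limits (rad/s): [2.22, 2.22, 2.79, 3.14, 3.14, 3.14].

INTERFACE

Orientations are given as a unit quaternion [x, y, z, w].
In Python, from bench import robot, eoat, grab_frame, calibration gives the robot as it stands. The module is installed in compiled form; this text tells all that it offers. Calls block until the motion is done:
- robot.move_ptp(position, orientation): joint-space move of the TCP to a pose.
- robot.movel(position, speed=0.15, frame=None): straight line of the TCP; frame=None keeps the orientation; speed is the mean speed in m/s.
- robot.move_j(angles): joint-space move.
- eoat.grip(opening, grip_force=None): finger opening in m; grip_force is the grip in N (None keeps the last); returns when the fingers have stopped.
- robot.pause(seconds).
- robot.inverse_kinematics(position, orientation): joint angles nearest the present ones, or None.
- robot.get_obs(): the state.
- grab_frame(name): name is "scene" or "side" or "wrist"; returns the picture (400x640x3 uint8, red, green, blue); there is no depth.
- calibration(name): a dict with "fx", "fy", "cx", "cy" (pixels), "k1" (the pictures are not rectified: a ray, as slopes to the right and down, at radius r is drawn at 1 + k1 r^2 times it, then the intrinsics apply), "pose" (4x4, takes a point from camera to world coordinates); the wrist camera has in their place "tool_from_camera" (4x4, takes a point from camera to tool coordinates, whose origin is the TCP and whose axes are the flange's). Camera axes: x right, y up, looking along -z (the intrinsics and any distortion apply to the point x, -y, -z); pixel columns grow to the right and rows downward; lengths in m; the calibration is good to about 2 mm. A picture is of the moment at which its call begins: read the wrist's pose just before it. calibration takes no time and is no camera call.
A pose or a line that the arm cannot do raises robot.Unreachable and nothing moves.
- robot.hand_in(): hands the job in; it is judged then, once.
The state is a dict: "t": time; "joints": joint angles; "joint_vel": joint speeds; "joint_torque": joint torques, N m; "ee_pos": TCP position; "orientation": TCP orientation; "ft_force": force on the tool from outside, world axes, zero at the start; "ft_torque": the same for the moment, N m; "grip_width": finger opening in m; "grip_force": force on a finger pad.
Only numpy, scipy, OpenCV 4.12 (cv2) and the standard library are available. Lean on these libraries where they do the work, as an engineer would, in place of code of your own. Each camera call takes 0.05 s, during which the arm holds its last target. There are 200 camera calls.

TASK

Stand two of the three short filters upright in the grey order tray, leaving the third short filter, the two tall filters and everything else on the bench where they are. Then slide the loaded tray along its bed onto the rails of the dock until the two sprung rollers drop into its side notches and hold it fully home, and let go.

Things in the scene. Friction and masses are not known exactly. Their poses are not given: they have to be found in the camera images.
- dock: fixed metal dock: aluminium bed 340 x 124 x 12 mm with dark steel guides. Origin at the mouth of the rails, mid-width, on the bench surface; +x is the way the tray slides in, z up. Bed from x = -237 to 103 mm, top at z = 12. Guides flare over x = -38 to 0; rails from x = 0 to 103, 92 mm apart, lips over the tray's flanges (79 mm apart, top at z = 27.5); end stop at x = 91.5, top at z = 38.
- home (a point): point on top of the dock's bed where the tray's origin lies when the tray is fully home (15 mm beyond the mouth along the dock's x); axes like the dock's. The end stop lies only 1.5 mm farther on.
- detent_left (a joint): sprung steel roller (16 mm diameter) in the left rail (+y side), 50 mm beyond the mouth: how far it is pressed outwards, m. 0 = at rest or dropped into the tray's notch; about 0.0035 while a flange presses it aside. Pushing the tray past both rollers takes about 5 N beyond friction.
- detent_right (a joint): the same roller in the right rail (-y side).
- tray: loose grey plastic open tray, 150 (x) by 72 mm (y), about 0.35 kg; origin at the centre of its underside, x towards the rails, z up. Walls and floor 4 mm thick; side and front walls 26 mm high, rear wall 60 mm. Inside 142 by 64 mm. A flange foot 8 mm high on each side (88 mm over both) has a 16 mm notch, 40 mm behind the front. Starts on the bed, short of the rails, slightly askew.
- push_plate (a point): middle of the rear face of the tray's 60 mm high rear wall, its push plate: 75 mm behind the tray's origin and 45 mm above its underside; the face looks to the tray's -x.
- short1: standing cylindrical screw-on filter cartridge, plain white painted metal with a narrow dark band at the foot; short kind, 46 mm diameter, 76 mm high (the tall kind is 62 by 120 mm), about 0.2 kg; any two of the three are wanted; origin at the centre of its underside, z up
- short2: standing cylindrical screw-on filter cartridge, plain white painted metal with a narrow dark band at the foot; short kind, 46 mm diameter, 76 mm high (the tall kind is 62 by 120 mm), about 0.2 kg; any two of the three are wanted; origin at the centre of its underside, z up
- short3: standing cylindrical screw-on filter cartridge, plain white painted metal with a narrow dark band at the foot; short kind, 46 mm diameter, 76 mm high (the tall kind is 62 by 120 mm), about 0.2 kg; any two of the three are wanted; origin at the centre of its underside, z up
- tall1: standing cylindrical screw-on filter cartridge, plain white painted metal with a narrow dark band at the foot; tall kind, 62 mm diameter, 120 mm high; not wanted, leave it; origin at the centre of its underside, z up
- tall2: standing cylindrical screw-on filter cartridge, plain white painted metal with a narrow dark band at the foot; tall kind, 62 mm diameter, 120 mm high; not wanted, leave it; origin at the centre of its underside, z up
- wrench: steel wrench 190 mm long lying flat, bystander; x along its length
- bearing: steel bearing ring 90 mm outer diameter, 22 mm high, lying flat, bystander; origin at the centre of its underside
Not all that is in view belongs to the job. Leave any orange or purple look-alike of the short1 alone.

How it is judged:
By the outcome, as a careful person would: the job done as asked, in the order asked, and still so for the second after the job is handed in, with the robot touching nothing.
It also fails if it takes over 64 s, if anything falls off the work surface, if the arm or the gripper's body presses on something with over 40 N, if the wrist force passes 120 N, or if a joint passes its speed limit or range.

## Working session

There is one attempt and no reset: what is moved stays moved. The work goes in short steps, each a Python script; the robot and the scene stay as the last script left them, time stands still between calls to the robot, and variables do not carry over. Pictures are saved under pics/ and viewed, at most 10 in all, crops included, and the job is handed in when it is done.

```bash
mkdir -p pics
python3 - <<'E'
from bench import robot,eoat,grab_frame,calibration
import cv2,numpy as np
np.set_printoptions(precision=4,suppress=True)
for n in("scene","side"):
    cv2.imwrite(f"pics/{n}0.png",cv2.resize(grab_frame(n)[:,:,::-1],(800,500),interpolation=cv2.INTER_CUBIC)); print(n,calibration(n))
print(calibration("wrist")); print(robot.get_obs())
E
```

```text
scene {'fx': 439.9977210387314, 'fy': 439.9977210387314, 'cx': 325.91884419584215, 'cy': 197.34653593950597, 'k1': 0.03760456458607842, 'pose': array([[ 0.3286, -0.7562,  0.5659,  1.2305],
       [ 0.9444,  0.2687, -0.1894, -0.2169],
       [-0.0088,  0.5967,  0.8025,  1.0754],
       [ 0.    ,  0.    ,  0.    ,  1.    ]])}
side {'fx': 444.86036830116296, 'fy': 444.86036830116296, 'cx': 326.68717211183895, 'cy': 199.01166328995646, 'k1': -0.09345257968038008, 'pose': array([[ 0.7047,  0.5506, -0.4473, -0.0473],
       [-0.7095,  0.5475, -0.4437, -0.5577],
       [ 0.0006,  0.6301,  0.7765,  1.0443],
       [ 0.    ,  0.    ,  0.    ,  1.    ]])}
{'fx': 275.68623814284837, 'fy': 275.68623814284837, 'cx': 317.19039438461095, 'cy': 198.03616304366474, 'k1': -0.02523002205277457, 'tool_from_camera': array([[ 0.0018,  0.9629,  0.27  ,  0.0683],
       [ 1.    , -0.0019,  0.0001,  0.0009],
       [ 0.0006,  0.27  , -0.9629, -0.1427],
       [ 0.    ,  0.    ,  0.    ,  1.    ]])}
{'t': 0.1, 'joints': array([ 1.2027,  0.2912, -0.154 ,  1.1267,  0.    ,  1.4315]), 'joint_vel': array([ 0.001 , -0.0014,  0.0012, -0.0002,  0.0013,  0.0018]), 'joint_torque': array([  0.0013, -53.7977,  33.192 ,   0.0093,  -0.0002,   0.    ]), 'ee_pos': array([0.1189, 0.5109, 0.2308]), 'orientation': array([ 0.1142,  0.9935, -0.0006, -0.0002]), 'ft_force': array([-0.1949,  0.2986,  0.0853]), 'ft_torque': array([-0.0147, -0.019 ,  0.0391]), 'grip_force': 0.0, 'grip_width': 0.08553503679718993}
```

View pics/scene0.png

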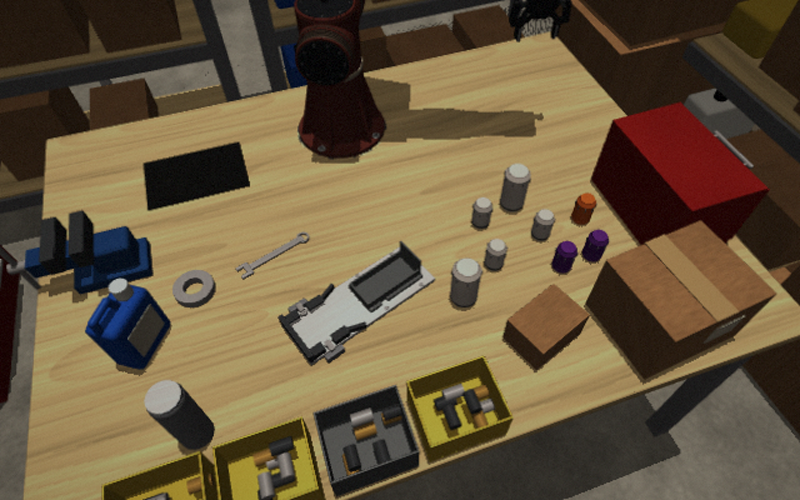

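View pics/side0.png

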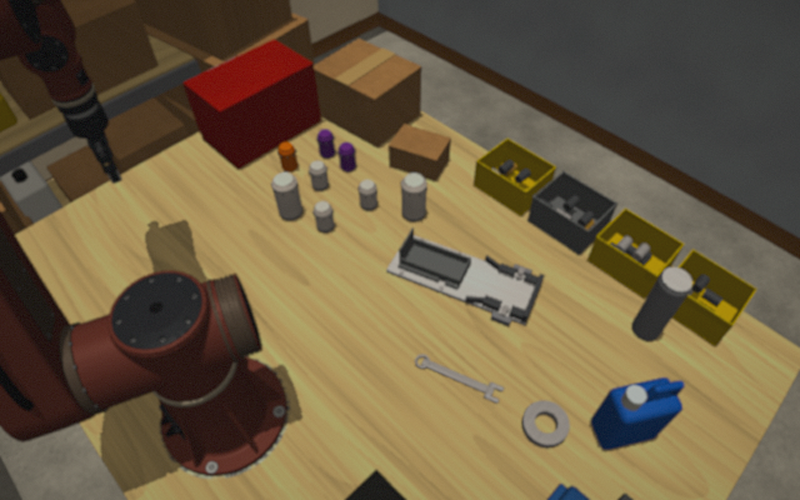

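The scene shows three short filters with tops near (482,204), (543,217) and (496,247), two tall ones near (516,173) and (466,270), and the tray short of the rails. Its rear wall is at (410,262) and the dock mouth at about (340,310). I'll enlarge both views.

Run:
```python
from bench import grab_frame
import cv2
for n,(x0,y0,w,h) in {"scene":(215,125,260,170),"side":(215,122,230,150)}.items():
    c=grab_frame(n)[y0:y0+h,x0:x0+w,::-1]
    c=cv2.convertScaleAbs(c,alpha=1.3,beta=10)
    k=3 
    cv2.imwrite(f"pics/{n}1.png",cv2.resize(c,None,fx=k,fy=k,interpolation=cv2.INTER_CUBIC))
```

```text
(no output)
```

View pics/scene1.png

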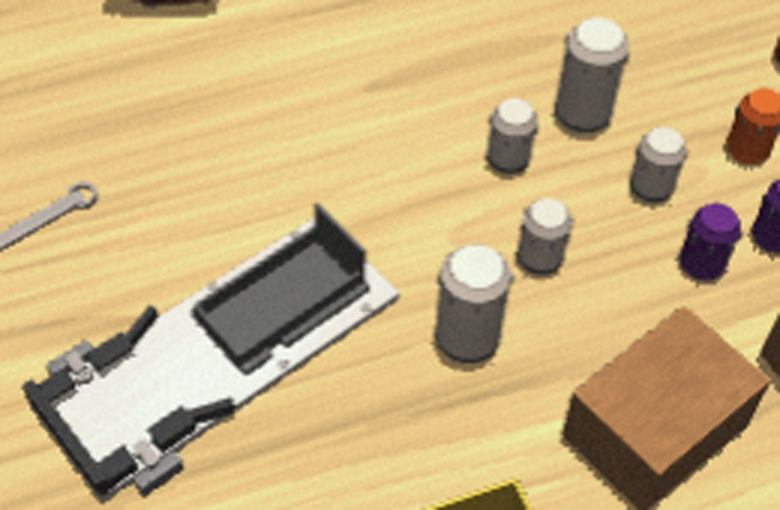

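View pics/side1.png

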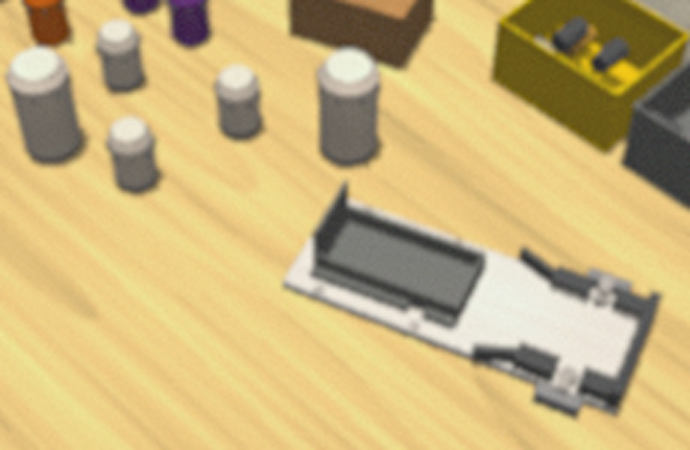

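Top centres in the scene crop are A (515,112), B (664,143), C (548,214), T1 (600,36) and T2 (477,268). In the side crop they are A (129,131), B (119,35), C (239,80), T1 (37,65) and T2 (349,66). The bed's rear corners are at scene (398,295) and side (286,283) and (350,200). The tray's rear wall top runs from scene (317,206) to (364,252).

```bash
cat > h.py <<'E'
from bench import robot,eoat,grab_frame,calibration
import cv2,numpy as np
from scipy.spatial.transform import Rotation as R
np.set_printoptions(precision=4,suppress=True)
def ray(name,px,pose=None):
    c=calibration(name); P=c["pose"] if pose is None else pose@c["tool_from_camera"]
    K=np.array([[c["fx"],0,c["cx"]],[0,c["fy"],c["cy"]],[0,0,1.]])
    s=cv2.undistortPoints(np.array([[px]],float),K,np.array([c["k1"],0,0,0.]))[0,0]
    return P[:3,3],P[:3,:3]@[s[0],-s[1],-1]
def atz(name,px,z,pose=None):
    o,d=ray(name,px,pose); return o+d*(z-o[2])/d[2]
def toolpose(o=None):
    o=o or robot.get_obs(); T=np.eye(4); T[:3,:3]=R.from_quat(o["orientation"]).as_matrix(); T[:3,3]=o["ee_pos"]; return T
def down(yaw): # tool y along world angle yaw (+pi/2): tool x axis at angle yaw
    c,s=np.cos(yaw),np.sin(yaw); return R.from_matrix(np.array([[c,s,0],[s,-c,0],[0,0,-1.]])).as_quat()
E
python3 - <<'E'
from h import *
off={"scene":(215,125),"side":(215,122)}
def p(n,u,v,z): return atz(n,((u+.5)/3-.5+off[n][0],(v+.5)/3-.5+off[n][1]),z)
for nm,s,d,z in [("A",(515,112),(129,131),.076),("B",(664,143),(119,35),.076),("C",(548,214),(239,80),.076),("T1",(600,36),(37,65),.12),("T2",(477,268),(349,66),.12),
 ("bedrear-",(398,295),(350,200),.012),("bedrear+",(305,222),(286,283),.012),("wall+",(317,206),(316,237),.072),("wall-",(364,252),(346,185),.072),
 ("stop+",(27,387),(615,410),.038),("stop-",(100,488),(657,295),.038)]:
    print(nm,p("scene",*s,z)[:2],p("side",*d,z)[:2])
print(robot.get_obs()["t"])
E
```

```text
A [0.4616 0.2334] [0.457  0.2338]
B [0.5476 0.354 ] [0.5393 0.3506]
C [0.589 0.211] [0.5833 0.2089]
T1 [0.4317 0.3341] [0.427  0.3339]
T2 [0.6503 0.1089] [0.645  0.1111]
bedrear- [0.5884 0.062 ] [0.5872 0.0517]
bedrear+ [0.4757 0.0053] [0.4683 0.0218]
wall+ [0.5041 0.0096] [0.4954 0.007 ]
wall- [0.5695 0.0335] [0.5612 0.0323]
stop+ [ 0.585  -0.2924] [ 0.5625 -0.2992]
stop- [ 0.7024 -0.2531] [ 0.6912 -0.2505]
0.2
```

Run:
```python
from h import *
q=down(np.radians(110))
import pickle
out={}
for n,p in (("w1",(.52,.17,.27)),("w2",(.56,-.10,.27))):
    robot.move_ptp(p,q); robot.pause(.2)
    T=toolpose(); im=grab_frame("wrist"); out[n]=T
    print(n,robot.get_obs()["joints"],robot.get_obs()["t"],T[:3,3])
    np.save(f"pics/{n}.npy",im); cv2.imwrite(f"pics/{n}.png",cv2.resize(cv2.convertScaleAbs(im[:,:,::-1],alpha=1.3,beta=10),(800,500),interpolation=cv2.INTER_CUBIC))
pickle.dump(out,open("T.pkl","wb"))
```

```text
w1 [ 0.1834  0.3157 -0.0164  1.2388  0.0001  1.4041] 2.3583 [0.5197 0.1707 0.27  ]
w2 [-0.3032  0.3585  0.0455  1.2577  0.0001  0.9168] 3.6667 [ 0.5601 -0.0987  0.2701]
```

View pics/w1.png

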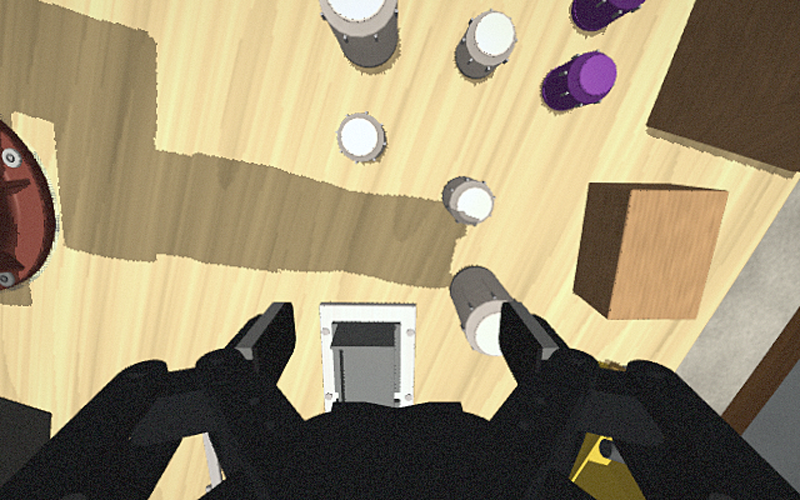

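View pics/w2.png

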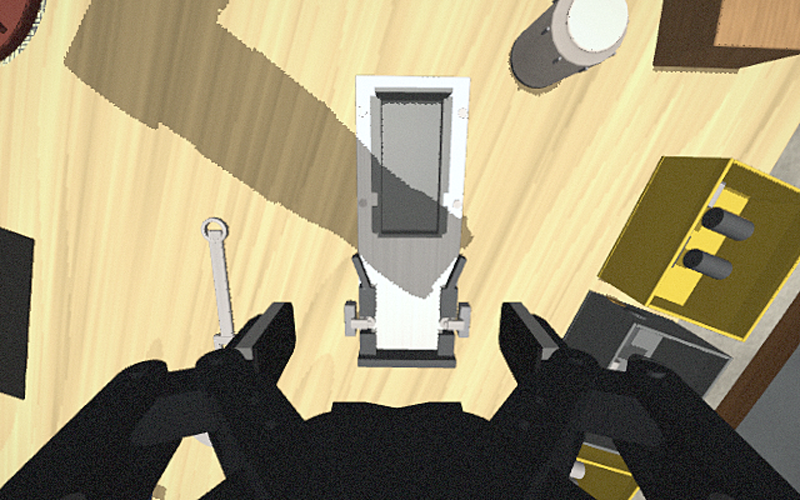

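w1 shows A's top at (361,137), C's at (473,203) and B's at (494,36). w2 shows the dock almost straight down the image, with rear corners (356,75) and (470,77), the end stop at y≈360, and the tray between y≈88 and 238. I'll enlarge w2 to read the edges.

Run:
```python
import cv2,numpy as np
im=np.load("pics/w2.npy")[:,:,::-1]
c=[cv2.resize(cv2.convertScaleAbs(im[y:y+125,274:384],alpha=1.5,beta=25),None,fx=3.6,fy=3.6,interpolation=cv2.INTER_CUBIC) for y in (54,177)]
cv2.imwrite("pics/w2c.png",np.hstack(c))
```

```text
(no output)
```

View pics/w2c.png

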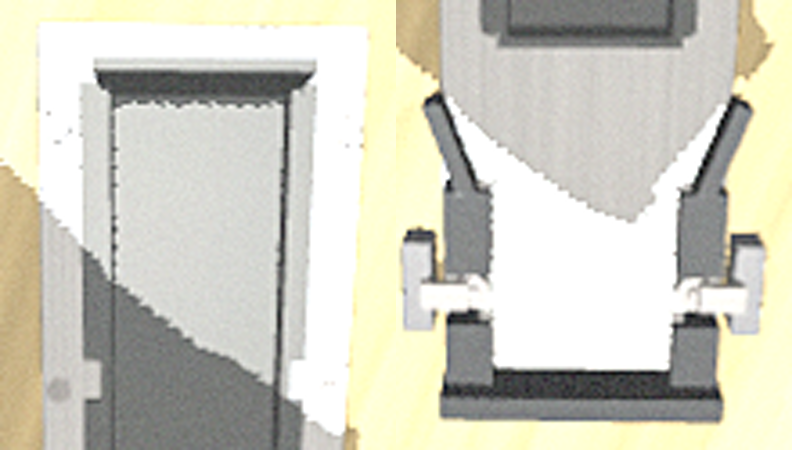

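Left panel: bed rear corners are at (39,24) and (367,26), rear-wall top edge runs (95,60) to (315,62), flange edges run (82,85) to (85,450) and (316,85) to (301,450), and notches are at v≈380. Right panel: lips are at u=491 and 677 and start at v≈192. The stop's top edges are at v=393 and 420, spanning u 442 to 721.

```bash
cat > fit.py <<'E'
from h import *
import pickle
from scipy.optimize import least_squares
Ts=pickle.load(open("T.pkl","rb"))
def L(u,v,z): return atz("wrist",((u+.5)/3.6-.5+274,(v+.5)/3.6-.5+54),z,Ts["w2"])
def Rr(u,v,z): return atz("wrist",((u-396+.5)/3.6-.5+274,(v+.5)/3.6-.5+177),z,Ts["w2"])
def fit(obs,x0):
    def loc(p,w): c,s=np.cos(p[2]),np.sin(p[2]); d=w[:2]-p[:2]; return np.array([c*d[0]+s*d[1],-s*d[0]+c*d[1]])
    def f(p): return np.concatenate([[ (loc(p,w)[i]-t[i])*1e3 for i in (0,1) if t[i] is not None] for w,t in obs])
    r=least_squares(f,x0,loss="soft_l1",f_scale=2); return r.x,f(r.x)
N=None
# tool camera: image left = tool -y ; dock +y side is world +x... left/right decided by sign S
def run(S):
    dock=[(L(39,24,.012),(-.237,S*.062)),(L(367,26,.012),(-.237,-S*.062)),(L(43,450,.012),(N,S*.062)),(L(347,440,.012),(N,-S*.062)),
      (Rr(491,230,.0275),(N,S*.0395)),(Rr(677,230,.0275),(N,-S*.0395)),(Rr(491,350,.0275),(N,S*.0395)),(Rr(677,350,.0275),(N,-S*.0395)),
      (Rr(442,420,.038),(.103,N)),(Rr(721,420,.038),(.103,N)),(Rr(500,393,.038),(.0915,N)),(Rr(660,393,.038),(.0915,N)),(Rr(485,192,.0275),(0,N)),(Rr(690,192,.0275),(0,N))]
    tray=[(L(95,60,.072),(-.075,S*.036)),(L(315,62,.072),(-.075,-S*.036)),(L(82,85,.020),(N,S*.044)),(L(316,85,.020),(N,-S*.044)),(L(85,450,.02),(N,S*.044)),(L(301,450,.02),(N,-S*.044)),
      (L(92,380,.02),(.035,N)),(L(296,380,.02),(.035,N)),(Rr(500,45,.038),(.075,N)),(Rr(670,45,.038),(.075,N))]
    return fit(dock,[.6,-.19,-1.25]),fit(tray,[.56,-.05,-1.22])
if __name__=="__main__":
    a=L(39,24,.012);b=L(367,26,.012);print(a,b,np.linalg.norm(a-b))
    for S in (1,-1): print(S,*run(S),sep="\n")
    for n,u,v,z in (("A",361,137,.076),("C",473,203,.076),("B",494,36,.076)): print(n,atz("wrist",((u+.5)*.8-.5,(v+.5)*.8-.5),z,Ts["w1"]))
E
python3 fit.py
```

```text
[0.4691 0.0246 0.012 ] [0.5832 0.0661 0.012 ] 0.1214858549442776
1
(array([ 0.6046, -0.1767, -1.2211]), array([   1.4617, -120.3579,    1.6319,  125.1279, -123.1043,  125.8237,
        -79.5649,   77.9037,  -80.3885,   80.0835,    0.0509,   -0.2117,
         -2.0586,   -2.2145,    0.4356,    0.2093]))
(array([ 0.5574, -0.0454, -1.2203]), array([  1.14  , -70.8856,   1.494 ,  70.9531, -86.7666,  87.3155,
       -87.9052,  87.2195,  -0.2322,  -0.4298,  -0.7611,  -0.9058]))
-1
(array([ 0.6048, -0.1766, -1.2294]), array([ 1.9682,  1.4826,  1.1219, -1.0345,  0.0814,  0.9667, -0.6065,
       -1.1424, -0.9519,  1.5157,  0.5765, -0.7042, -1.7455, -2.4799,
        0.7997, -0.142 ]))
(array([ 0.5573, -0.0454, -1.223 ]), array([ 1.2288,  1.0045,  1.3891, -1.156 ,  1.1236, -0.7954,  0.3644,
       -0.5118, -0.1279, -0.5494, -0.6714, -0.9994]))
A [0.4609 0.2363 0.076 ]
C [0.5837 0.2156 0.076 ]
B [0.5427 0.3569 0.076 ]
```

```bash
cat > place.py <<'E'
from h import *
TR=np.array([.5573,-.0454]); yaw=-1.223; q=down(yaw+np.pi); h=np.array([np.cos(yaw),np.sin(yaw)])
def do(src,dx):
    dst=TR+h*dx
    eoat.grip(.085); 
    robot.move_ptp([*src,.19],q); robot.movel([*src,.030],.15)
    eoat.grip(.03,40); o=robot.get_obs(); print("grip",o["grip_width"],o["grip_force"],o["ft_force"],o["ee_pos"])
    if not .043<o["grip_width"]<.049: print("BAD"); return
    robot.movel([*src,.19],.2); robot.move_ptp([*dst,.19],q)
    robot.movel([*dst,.08],.15); robot.movel([*dst,.047],.06); o=robot.get_obs(); print("down",o["ft_force"],o["ee_pos"],o["grip_width"])
    eoat.grip(.075); robot.movel([*dst,.19],.2); print(robot.get_obs()["t"])
E
python3 - <<'E'
from place import *
do((.585,.2125),.033)
do((.4605,.235),-.031)
robot.move_ptp([*(TR-h*.16),.27],q); robot.pause(.2)
T=toolpose(); im=grab_frame("wrist"); np.save("pics/w3.npy",im); np.save("T3.npy",T)
cv2.imwrite("pics/w3.png",cv2.resize(cv2.convertScaleAbs(im[:,:,::-1],alpha=1.3,beta=10),(800,500),interpolation=cv2.INTER_CUBIC)); print(T,robot.get_obs()["t"])
E
```

```text
grip 0.044629164973938776 40.97420996098319 [-0.6636 -0.2406  5.7012] [0.5854 0.2126 0.0307]
down [-3.8174  0.3682  3.0261] [ 0.5678 -0.0763  0.0466] 0.044785168922802716
11.7
grip 0.04487253668406901 40.58900978337988 [-2.0718 -1.1339  6.415 ] [0.4605 0.235  0.0306]
down [-4.2499  1.1148  2.4379] [ 0.546  -0.0162  0.0466] 0.044737318881717794
19.725
[[-0.3395  0.9406 -0.0019  0.5027]
 [ 0.9406  0.3395 -0.0003  0.1041]
 [ 0.0004 -0.0019 -1.      0.2689]
 [ 0.      0.      0.      1.    ]] 20.6333
```

Run:
```python
from h import *
a=grab_frame("scene")[185:295,215:355,::-1]; b=grab_frame("side")[170:270,305:445,::-1]
f=lambda c:cv2.resize(cv2.convertScaleAbs(c,alpha=1.3,beta=10),None,fx=2.8,fy=2.8,interpolation=cv2.INTER_CUBIC)
a,b=f(a),f(b); b=cv2.copyMakeBorder(b,0,a.shape[0]-b.shape[0],0,0,cv2.BORDER_CONSTANT)
cv2.imwrite("pics/chk.png",np.hstack([a,b]))
```

```text
(no output)
```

View pics/chk.png

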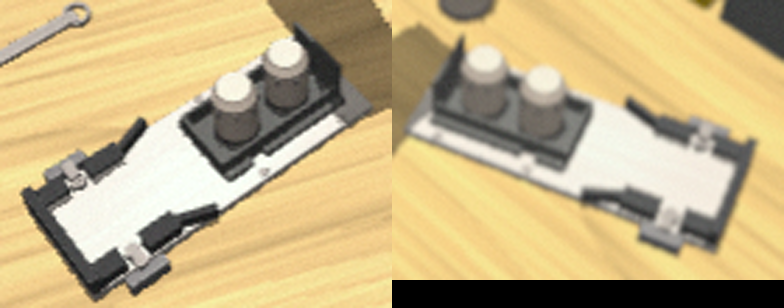

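Both filters stand upright in the tray. Next is the push: fingers opened to 30 mm for a wide contact, one approach stroke, then small steps while I watch the force.

```bash
cat > push.py <<'E'
from h import *
D=np.array([.6048,-.1766]); yaw=-1.2294; q=down(yaw+np.pi); h=np.array([np.cos(yaw),np.sin(yaw)])
Z=.043
def W(x,z=Z): return [*(D+h*x),z]
def F():
    o=robot.get_obs(); f=o["ft_force"]; e=o["ee_pos"][:2]-D
    return e@h, f[:2]@h, -f[0]*h[1]+f[1]*h[0], f[2], o["t"]
E
python3 - <<'E'
from push import *
eoat.grip(.03)
robot.move_ptp(W(-.265,.2),q); robot.movel(W(-.265),.15); f0=F(); print(np.array(f0))
for x in np.arange(-.235,-.0869,.01):
    robot.movel(W(x),.06); f=np.array(F()); print(f)
    if abs(f[1]-f0[1])>25: print("STOP"); break
E
```

```text
[-0.2649  0.6006 -0.2229  0.458  22.8417]
[-0.2348  0.8032  0.1801 -0.5151 23.4917]
[-0.2247 -0.4773 -0.4677 -0.3349 23.8083]
[-0.215  -0.8006 -0.2335 -0.2645 24.125 ]
[-0.2049 -1.922   0.6282  0.0448 24.4417]
[-0.1948 -0.1834 -0.3014 -0.7402 24.7583]
[-0.1848 -0.7003  0.1228  0.0406 25.075 ]
[-0.1748 -1.1886 -0.2712 -1.0123 25.3917]
[-0.1648 -1.4895  0.2759  0.0904 25.7083]
[-0.1549 -0.9827  0.1403  1.123  26.025 ]
[-0.1449 -0.3434 -0.2209  1.4644 26.3417]
[-0.1349 -0.6447 -0.7616  0.5139 26.6583]
[-0.1249 -1.4018  0.485   0.0255 26.975 ]
[-0.1149 -1.5655  0.3429  0.1906 27.2917]
[-0.1056 -4.1355 -0.6513  2.9062 27.6083]
[-0.0951 -3.5776 -0.2883  1.7432 27.925 ]
```

Run:
```python
from push import *
for x in np.arange(-.089,-.064,.0015):
    robot.movel(W(x),.03); robot.pause(.1); f=np.array(F()); print(f)
    if abs(f[1])>14: print("STOP"); break
```

```text
[-0.0896 -4.7654 -0.2332  2.3117 28.375 ]
[-0.0886 -6.7325  0.1394  3.6175 28.725 ]
[-0.0872 -8.5995 -0.3278  4.1824 29.075 ]
[-0.0857 -8.1214  0.092   4.9499 29.425 ]
[-0.0842 -7.4515  0.0481  4.3633 29.775 ]
[-0.0827 -7.7959  0.2033  3.6324 30.125 ]
[-0.0812 -7.9855 -0.1167  4.0246 30.475 ]
[-0.0797 -7.6845  0.3625  5.2726 30.825 ]
[-0.0782 -6.9718  1.0065  3.9087 31.175 ]
[-0.0763 -5.8396  0.1653  3.525  31.525 ]
[-0.074  -4.2012 -0.8421  0.7534 31.875 ]
[-0.0719 -0.4007  0.5006 -0.4196 32.225 ]
[-0.0714 -5.4875 -0.0197  2.0783 32.575 ]
[-0.0704 -7.0225  0.2187  4.8503 32.925 ]
[-0.0691 -8.4157  0.3629  5.8148 33.275 ]
[-0.0682 -9.7691  0.826   6.6078 33.625 ]
[ -0.0682 -16.7562   0.9926  10.3237  33.975 ]
STOP
```

The force fell to zero at −0.072, where the rollers dropped in, then rose at the end stop. I'll retreat and verify.

Run:
```python
from push import *
robot.movel(W(-.072),.03); robot.movel(W(-.13),.1); robot.movel(W(-.13,.27),.2)
q2=down(np.radians(110)); robot.move_ptp([.56,-.10,.27],q2); robot.pause(.3)
im=grab_frame("wrist")[:,:,::-1]; s=grab_frame("scene")[:,:,::-1]
a=cv2.resize(cv2.convertScaleAbs(im[150:300,264:394],alpha=1.5,beta=25),None,fx=3,fy=3,interpolation=cv2.INTER_CUBIC)
b=cv2.resize(cv2.convertScaleAbs(s[130:280,200:480],alpha=1.3,beta=10),(400,214),interpolation=cv2.INTER_CUBIC)
b=cv2.copyMakeBorder(b,0,450-214,0,0,cv2.BORDER_CONSTANT); cv2.imwrite("pics/end.png",np.hstack([a,b])); print(F())
```

```text
(np.float64(-0.08766709818558024), np.float64(-0.19582108051149105), np.float64(-0.47280561478492833), np.float64(0.036520668935776546), 37.075)
```

View pics/end.png

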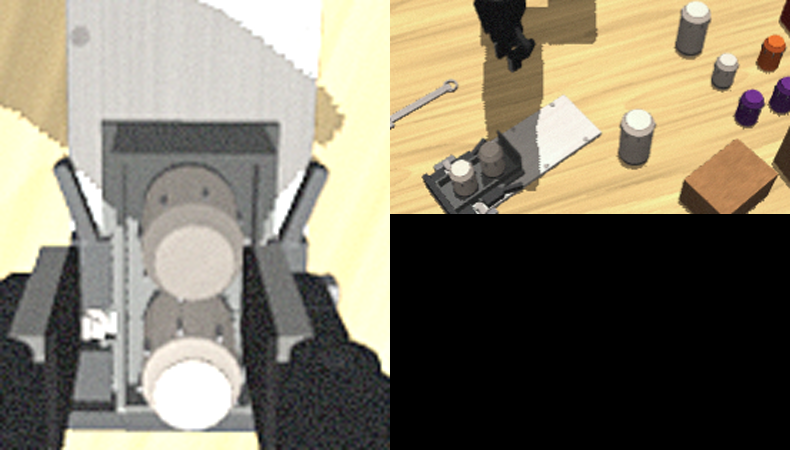

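Run:
```python
from push import *
T=toolpose()
for u in (102,191,280):
    for v in (120,122.5):
        w=atz("wrist",((u+.5)/3-.5+264,(v+.5)/3-.5+150),.072,T)[:2]-D; print(u,v,w@h, -w[0]*h[1]+w[1]*h[0])
```

```text
102 120 -0.07193301178774351 -0.04036778242504861
102 122.5 -0.07083945625585317 -0.040377444755143155
191 120 -0.07231380063261018 -0.0026058264877963366
191 122.5 -0.07122062504846623 -0.002583877953736522
280 120 -0.07270126477406391 0.03518124886314751
280 122.5 -0.07160783982572876 0.035234856474937765
```

The camera now looks at the wall from behind, so v≈121 is the wall's foot (z = 0.012) and its top edge is lower, at v≈153.

Run:
```python
from push import *
T=toolpose()
for u,v,z in ((102,121,.02),(102,121,.012),(280,121,.012),(112,153,.072),(270,153,.072),(112,155,.072)):
        w=atz("wrist",((u+.5)/3-.5+264,(v+.5)/3-.5+150),z,T)[:2]-D; print(u,v,z,w@h, -w[0]*h[1]+w[1]*h[0])
```

```text
102 121 0.02 -0.05849472084950874 -0.04401671549149498
102 121 0.012 -0.05649455350249294 -0.04457749571398093
280 121 0.012 -0.057398150452634314 0.044304790497199625
112 153 0.072 -0.05739245970991338 -0.03620630912122847
270 153 0.072 -0.05807585953662365 0.03160135048294968
112 155 0.072 -0.05649812070598419 -0.03621140732764357
```

Run:
```python
from push import *
robot.move_ptp(W(.085,.22),q); robot.pause(.3)
T=toolpose(); im=grab_frame("wrist")[:,:,::-1]; np.save("T4.npy",T)
c=calibration("wrist"); P=np.linalg.inv(T@c["tool_from_camera"])
p=P@np.array([*W(.05,.02),1]); u=c["cx"]+c["fx"]*p[0]/-p[2]; v=c["cy"]-c["fy"]*p[1]/-p[2]; print(u,v)
u,v=int(u)-80,max(0,int(v)-60); print(u,v,F())
cv2.imwrite("pics/roll.png",cv2.resize(cv2.convertScaleAbs(im[v:v+120,u:u+160],alpha=1.6,beta=30),None,fx=5,fy=5,interpolation=cv2.INTER_CUBIC))
```

```text
316.18903847423303 149.86333697744357
236 89 (np.float64(0.08435211645780824), np.float64(0.029790740954248184), np.float64(-0.07427844420727456), np.float64(0.3170405123616207), 38.175)
```

View pics/roll.png

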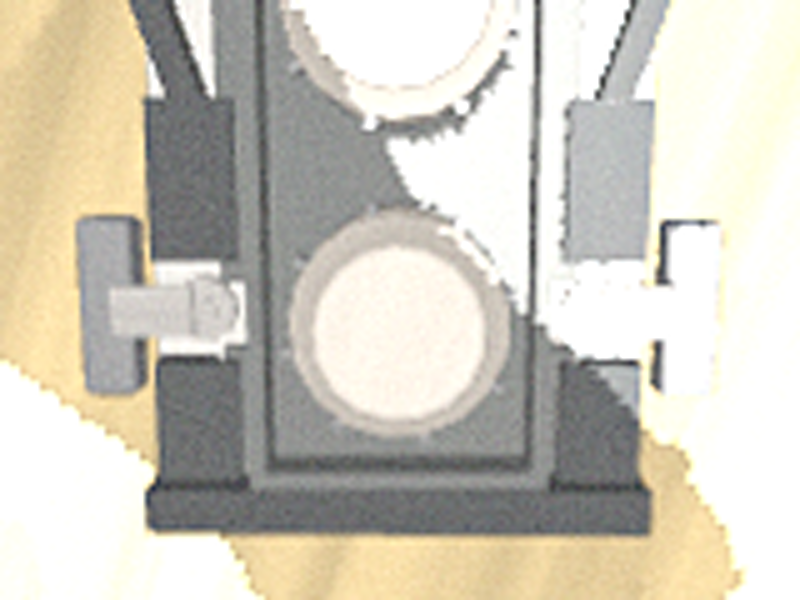

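The left roller (213,308) sits centred in the tray's notch (v about 268–345), and the tray front is at the end stop. Both filters stand upright. Handing in.

```bash
python3 -c "
from bench import robot
print(robot.hand_in())"
```

```text
the job is handed in; nothing more can be done
None
```

I handed the job in at about 38 s: two short filters stand upright in the tray, and the tray is home in the dock with the left roller visibly seated in its notch. Glare hid the right roller, but the push force fell to zero before the end stop, as it should when both drop in.

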